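# Rewind the churro press

### The job

The piston of the churro press is still pushed into its barrel. Turn the crank on the press anticlockwise (seen from above), by its knob, until the piston's seal comes out of the barrel and the resistance suddenly drops away; stop there, with the piston standing free in the gap, clear of the barrel and not run back against the gearbox, and let go. Do not push or pull the piston or its rod, and leave the coffee mill where it stands.

Things in the scene. Friction and masses are not known exactly. Their poses are not given: they have to be found in the camera images.
- press: Churro press fixed on the board over the hob: grey base plate 84 wide, grey gearbox (64x64, top at z 80), steel barrel (64 outside, axis at z 45), black nozzle; 215 mm long. Origin: on its underside, below the crank axis and gearbox middle; x along the barrel to the nozzle, z up. Gearbox face at x=+32 mm, the barrel's open mouth at x=+62; an open gap lies between.
- press_crank: Steel crank on the gearbox. Origin on its upright axis, 85 mm above the press's underside; x along the arm to the black knob (24 dia., at x=+45 mm, from z=12 to 52, spins freely on its pin; hub below z=14). Anticlockwise draws the piston back 14 mm/rad; 3.0 to 4.2 rad frees it. About 5 N at the knob while the seal drags, under 1 N after; stays put when let go; end stop 1.6 rad past release.
- press_piston: Piston: black disc 54 dia., 8 mm thick, on a toothed steel rod 10 mm square that passes back through the gearbox and out behind it. Origin: centre of the disc's front face (nozzle side); x as the press's. It starts 42 to 59 mm inside the barrel (x=104 to 121 mm in the press's frame), is free of the barrel below x=62, and its back meets the gearbox at x=40.
- coffee_mill: A bystander: slim upright steel hand coffee mill, 52 mm diameter, 134 mm tall without its own crank on top (50 mm arm, wooden knob; 172 mm in all). Origin: centre of its underside, z up. It stands loose on the board and must be left alone.

How it is judged:
By the outcome, as a careful person would: the job done as asked, in the order asked, and still so for the second after the job is handed in, with the robot touching nothing.
It also fails if it takes over 40 s, if anything falls off the work surface, if the arm or the gripper's body presses on something with over 40 N, if the wrist force passes 120 N, or if a joint passes its speed limit or range.

### The arm

A 6-joint arm with a two-finger parallel gripper is mounted at the origin on a cart in front of the work surface, level with it; the furniture and walls round the work are solid. World frame = base frame: x ahead of the robot, y to its left, z up, the work surface at z = 0. Lengths are in m, angles in rad, forces in N, time in s.
With the tool pointing down it reaches from about 0.35 to 0.775 m from the base axis. Payload 5.5 kg.
Tool frame: the origin (TCP) lies on the centre line of the jaws, within the pads' length; the fingertips stand 19 mm ahead of it and the grasp point (between the pads) is the TCP; z points along the fingers, y is the line along which they close (so a half turn about z gives the same grasp; the last joint's range is limited). The gripper opens to 85 mm and grips with 20 to 120 N. Pads are 22 mm wide; open, the fingers measure 114 mm over their backs; the gripper's body (76 mm by 85 mm) begins 54 mm behind the grasp point. The pads swing forward as they close: fully open they stand 13 mm farther back than shut.
Start: joints at [-1.399, 0.313, 0.046, 1.304, 0, 1.431], TCP at [0.176, -0.547, 0.25] pointing down, gripper open.
Joint ranges: [-2.76, 2.76], [-0.86, 1.69], [-1.03, 1.26], [-2.2, 2.34], [-1.47, 1.5], [-3.14, 3.14]. Speed limits (rad/s): [2.57, 2.57, 3.14, 3.14, 3.14, 3.14].

### API

Orientations are given as a unit quaternion [w, x, y, z].
In Python, from plant import ctrl gives the robot as it stands.
- The arm moves only by the tool nudge_tcp, called after ">>>" by a JSON object that holds its "method" and its "body", one argument or row to a line. Schema: {"type":"object","properties":{"deltas":{"type":"array","items":{"type":"object","properties":{"r":{"type":"array","items":{"type":"number"},"minItems":3,"maxItems":3},"trans":{"type":"array","items":{"type":"number"},"minItems":3,"maxItems":3},"aperture":{"type":"number"}},"additionalProperties":false,"required":["aperture"]},"minItems":1,"maxItems":20},"grip_force":{"type":"number"},"only":{"type":"string"},"quiet":{"type":"boolean"},"lines":{"type":"string"}},"required":["deltas"],"additionalProperties":false}. deltas is a list of rows, 1 to 20 of them, each an object with the fields r (a list: a rotation vector rx, ry, rz in rad), trans (a list: dx, dy, dz in m), aperture (the finger opening in m); a field left out counts as zero (the opening has to be given); each row is the pose to reach, as a shift and turn from the pose commanded when the call began, along the tool's axes at that moment; what a row does not reach only later rows make up. A row lasts 1/12 s, in which the tool goes at most 0.0417 m and 0.125 rad, less where a joint would pass 70% of its speed; a pose out of reach is approached as far as the arm can. The fingers move at their own pace and stop on an object; grip_force is the grip in N (left out, the last holds). Time passes only in rows, so rows that do not move let the fingers close. The tool returns the time, the measured TCP pose, the force, the opening and the grip force at its end. only (a regular expression) keeps the lines of the reply that match it, lines (a string "A,B") keeps lines A to B, and quiet returns only ok. Input that does not fit is refused with a message, and nothing moves.
- ctrl.state(): the state, without advancing time (a new reading comes with each control period).
- ctrl.grab_frame(name): name is "side" or "top"; returns a dict with "image" (420x560x3 uint8, red, green, blue), "intrinsics" (3x3 intrinsics, pixels), "R" (3x3) and "t" (3): a world point X has camera coordinates R X + t. Camera axes: x right, y down, z forward; pixel columns grow to the right and rows downward; lengths in m; the calibration is good to about 2 mm. A picture is of the moment at which its call begins. There is no depth.
- ctrl.sign_off(): hands the job in; it is judged then, once.
The state is a dict: "t": time; "joints": joint angles; "qd": joint speeds; "joint_efforts": joint torques, N m; "tool_pos": TCP position; "eef_rot": TCP orientation; "contact_force": force on the tool from outside, world axes, zero at the start; "wrist_torque": the same for the moment, N m; "finger_gap": finger opening in m; "gripper_force": force on a finger pad.
Only numpy, scipy, OpenCV 4.12 (cv2) and the standard library are available. Lean on these libraries where they do the work, as an engineer would, in place of code of your own. Each camera call takes 0.05 s, during which the arm holds its last target. There are 200 camera calls.

## Working session

There is one attempt and no reset: what is moved stays moved. The work goes in short steps, Python scripts to look and compute and a tool call to move; the robot and the scene stay as the last step left them, time stands still between calls to the robot, and variables do not carry over. Pictures are saved under pics/ and viewed, at most 10 in all, crops included, and the job is handed in when it is done.

```bash
ls; mkdir -p pics; python3 - <<'E'
from plant import ctrl
import cv2,numpy as np
for n in("side","top"):
    f=ctrl.grab_frame(n); cv2.imwrite(f"pics/{n}0.png",f["image"][:,:,::-1]); np.savez(f"pics/{n}0.npz",**f)
    print(n,f["intrinsics"].tolist(),f["R"].round(4).tolist(),f["t"].round(4).tolist())
s=ctrl.state();print(s["t"],s["tool_pos"],s["eef_rot"])
E
```

```text
pics
plant.py
side [[406.34658614536465, 0.0, 282.337099964105], [0.0, 406.34658614536465, 210.59203240322938], [0.0, 0.0, 1.0]] [[0.9973, 0.0718, -0.015], [0.0234, -0.505, -0.8628], [-0.0695, 0.8601, -0.5053]] [-0.5797, 0.025, 1.0676]
top [[406.2917345947326, 0.0, 278.41693563458807], [0.0, 406.2917345947326, 210.77876278076482], [0.0, 0.0, 1.0]] [[0.0153, -0.9999, -0.0022], [-0.9933, -0.0149, -0.1142], [0.1142, 0.0039, -0.9935]] [-0.1272, 0.6312, 0.9098]
0.1 [ 0.17631284 -0.54688241  0.24951546] [-7.79866649e-04  9.87875186e-01  1.55248213e-01 -2.47748696e-05]
```

View pics/side0.png

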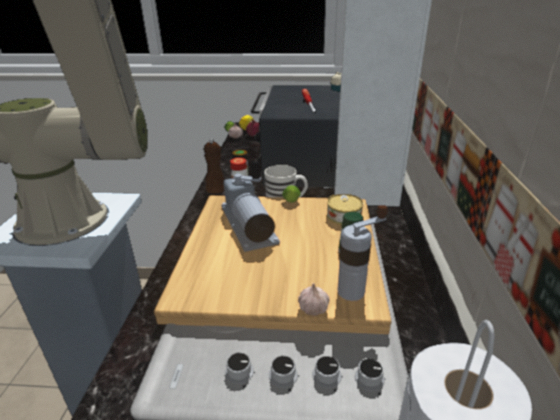

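View pics/top0.png

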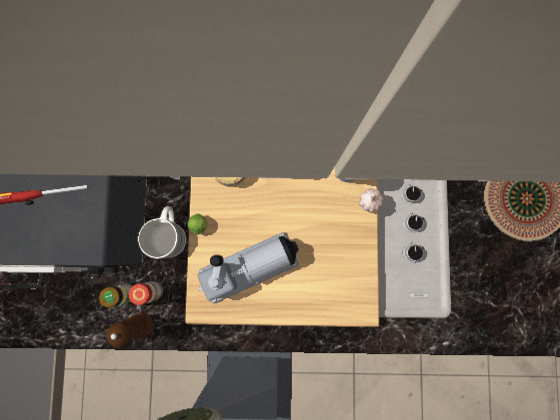

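The side view shows the press at about (248,212), with its gearbox at (238,190) and the mill at (353,260). The top view shows the press from (200,290) to (298,245), with the black knob at about (216,262). I'll zoom in on both.

```bash
python3 - <<'E'
import cv2,numpy as np
a=cv2.imread("pics/top0.png")[215:320,185:315]; b=cv2.imread("pics/side0.png")[155:260,200:330]
r=lambda i:cv2.resize(i,None,fx=3,fy=5.5,interpolation=cv2.INTER_CUBIC)
r=lambda i:cv2.resize(i,None,fx=3,fy=3,interpolation=cv2.INTER_CUBIC)
cv2.imwrite("pics/z0.png",np.hstack([r(a),r(b)]))
E
```

```text
(no output)
```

View pics/z0.png

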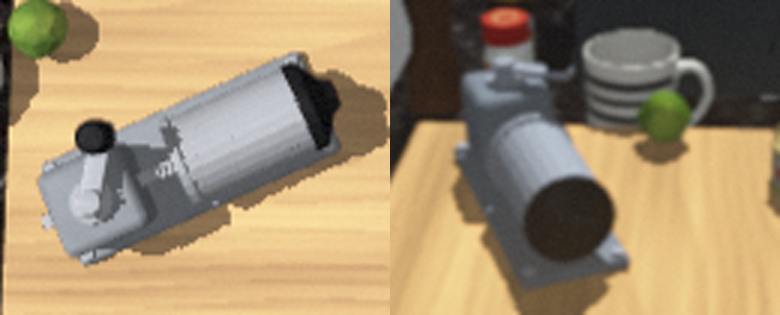

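```bash
cat >h.py <<'E'
import numpy as np,cv2
def ld(n,i=0): return np.load(f"pics/{n}{i}.npz")
def ray(f,p):
    d=np.linalg.inv(f["intrinsics"])@np.array([p[0],p[1],1.]); R,t=f["R"],f["t"]
    d=R.T@d; return -R.T@t,d/np.linalg.norm(d)
def plane(f,p,z):
    c,d=ray(f,p); return c+d*(z-c[2])/d[2]
def tri(f,p,g,q):
    a,u=ray(f,p);b,v=ray(g,q)
    s=np.linalg.lstsq(np.c_[u,-v],b-a,rcond=None)[0]; P,Q=a+u*s[0],b+v*s[1]
    return ((P+Q)/2).round(4),round(float(np.linalg.norm(P-Q)),4)
def proj(f,X):
    c=f["R"]@np.asarray(X)+f["t"]; q=f["intrinsics"]@c; return (q[:2]/q[2]).round(1)
E
python3 - <<'E'
from h import *
S,T=ld("side"),ld("top")
print("board corner",tri(S,(158,317),T,(378,326)))
print("hub",tri(S,(237,178),T,(213.7,284)))
im=T["image"]; g=im.max(2); m=(g<60).astype('uint8'); m[:, :195]=0;m[:,235:]=0;m[:240]=0;m[275:]=0
n,l,st,c=cv2.connectedComponentsWithStats(m);print([(st[i].tolist(),c[i].round(1)) for i in range(1,n) if st[i][4]>15])
for p in [(198.3,275),(215,302.7),(285,233.3),(298.3,265)]: print("plate",plane(T,p,0.03).round(4))
s=S["image"][150:195,225:285]; s=np.clip(s.astype(float)*3,0,255).astype('uint8')
cv2.imwrite("pics/z1.png",cv2.resize(s[:,:,::-1],None,fx=10,fy=10,interpolation=cv2.INTER_CUBIC))
E
```

```text
board corner (array([ 0.3773, -0.3481,  0.0209]), 0.0094)
hub (array([0.4704, 0.0137, 0.1251]), 0.0035)
[([210, 256, 13, 10, 111], array([216.4, 260.5]))]
plate [0.4822 0.0645 0.03  ]
plate [0.4202 0.024  0.03  ]
plate [ 0.5812 -0.1337  0.03  ]
plate [ 0.5085 -0.1654  0.03  ]
```

View pics/z1.png

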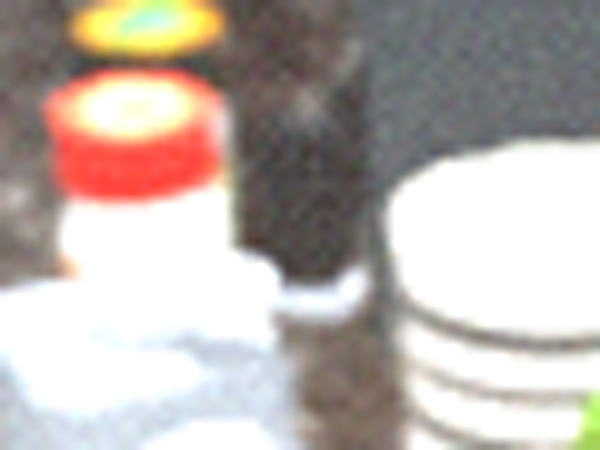

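The brightened crop shows the knob as a black column from about col 249.5 to 261.8, with its foot at about row 178.5.

```bash
python3 - <<'E'
from h import *
S,T=ld("side"),ld("top")
for r in (161,164,167,170.5,178): print(r,tri(S,(255.7,r),T,(216.4,260.5)))
for z in(.13,.14,.15,.16): print(z,plane(T,(216.4,260.5),z).round(4),proj(S,plane(T,(216.4,260.5),z)))
for c in(237,241,245):print(tri(S,(c,178),T,(213.7,284)), plane(T,(213.7,284),.12).round(4))
# plate pixel checks, board surface height from lime/plate corner
for q in [(275.5,240)]: print("corner",tri(S,q,T,(298.3,265)))
for x in S["image"][150:182,255]: print(x.tolist(),end=' ')
hsv=cv2.cvtColor(T["image"],cv2.COLOR_RGB2HSV)
m=((hsv[:,:,1]<75)&(T["image"].max(2)>75)).astype('uint8');m[:225]=0;m[310:]=0;m[:,:192]=0;m[:,312:]=0
n,l,st,c=cv2.connectedComponentsWithStats(m);i=1+st[1:,4].argmax();ct=cv2.findContours((l==i).astype('uint8'),0,2)[0][0]
print(st[i],cv2.minAreaRect(ct),cv2.boxPoints(cv2.minAreaRect(ct)))
E
```

```text
161 (array([0.5195, 0.002 , 0.1754]), 0.0044)
164 (array([0.5192, 0.0032, 0.1673]), 0.0039)
167 (array([0.5189, 0.0044, 0.1591]), 0.0034)
170.5 (array([0.5185, 0.0058, 0.1494]), 0.0028)
178 (array([0.5177, 0.009 , 0.1283]), 0.0016)
0.13 [0.5169 0.0086 0.13  ] [255.  177.4]
0.14 [0.517 0.007 0.14 ] [254.7 173.9]
0.15 [0.5171 0.0055 0.15  ] [254.5 170.4]
0.16 [0.5172 0.004  0.16  ] [254.2 166.7]
(array([0.4704, 0.0137, 0.1251]), 0.0035) [0.4683 0.0141 0.12  ]
(array([0.4751, 0.0145, 0.1247]), 0.0132) [0.4683 0.0141 0.12  ]
(array([0.4798, 0.0152, 0.1244]), 0.0228) [0.4683 0.0141 0.12  ]
corner (array([ 0.5441, -0.1606,  0.0656]), 0.0702)
[41, 37, 34] [32, 30, 28] [30, 27, 26] [32, 25, 24] [36, 31, 30] [32, 26, 25] [31, 27, 25] [32, 25, 25] [39, 34, 35] [49, 46, 43] [48, 46, 44] [47, 44, 45] [39, 37, 38] [27, 29, 29] [26, 23, 23] [21, 21, 17] [26, 24, 23] [22, 21, 22] [28, 26, 25] [27, 24, 24] [29, 28, 27] [23, 23, 21] [25, 26, 25] [27, 25, 23] [27, 26, 23] [27, 24, 25] [28, 24, 25] [29, 28, 26] [45, 47, 48] [78, 81, 85] [84, 86, 90] [68, 68, 71] [ 198  232  101   72 3296] ((245.05136108398438, 268.61297607421875), (37.40778350830078, 101.5472412109375), 65.55604553222656) [[191.08904 272.59586]
 [283.53424 230.57532]
 [299.01367 264.6301 ]
 [206.56848 306.65063]]
```

>>> {"method": "nudge_tcp", "body": {
  "deltas": [
    {"r":[0, 0, -0.6], "trans":[0.247, -0.21, 0], "aperture":0.085},
    {"r":[0, 0, -0.6], "trans":[0.247, -0.21, 0], "aperture":0.085},
    {"r":[0, 0, -0.6], "trans":[0.247, -0.21, 0], "aperture":0.085},
    {"r":[0, 0, -0.6], "trans":[0.247, -0.21, 0], "aperture":0.085},
    {"r":[0, 0, -0.6], "trans":[0.247, -0.21, 0], "aperture":0.085},
    {"r":[0, 0, -0.6], "trans":[0.247, -0.21, 0], "aperture":0.085},
    {"r":[0, 0, -0.6], "trans":[0.247, -0.21, 0], "aperture":0.085},
    {"r":[0, 0, -0.6], "trans":[0.247, -0.21, 0], "aperture":0.085},
    {"r":[0, 0, -1.259], "trans":[0.494, -0.421, 0], "aperture":0.06},
    {"r":[0, 0, -1.259], "trans":[0.494, -0.421, 0], "aperture":0.06},
    {"r":[0, 0, -1.259], "trans":[0.494, -0.421, 0], "aperture":0.06},
    {"r":[0, 0, -1.259], "trans":[0.494, -0.421, 0], "aperture":0.06},
    {"r":[0, 0, -1.259], "trans":[0.494, -0.421, 0], "aperture":0.06},
    {"r":[0, 0, -1.259], "trans":[0.494, -0.421, 0], "aperture":0.06},
    {"r":[0, 0, -1.259], "trans":[0.494, -0.421, 0], "aperture":0.06},
    {"r":[0, 0, -1.259], "trans":[0.494, -0.421, 0], "aperture":0.06},
    {"r":[0, 0, -1.259], "trans":[0.494, -0.421, 0], "aperture":0.06},
    {"r":[0, 0, -1.259], "trans":[0.494, -0.421, 0], "aperture":0.06},
    {"r":[0, 0, -1.259], "trans":[0.494, -0.421, 0], "aperture":0.06}
  ],
  "grip_force": 25
}}

```text
t: 1.68
tool_pos: [0.5169, 0.005, 0.2497]
eef_rot: [-0.0, 0.707, 0.707, -0.001]
contact_force: [-0.7, 0.4, -0.5]
finger_gap: 0.0601
gripper_force: 0.0
```

```bash
python3 - <<'E'
from plant import ctrl
s=ctrl.state();print(s)
E
```

```text
{'t': 1.6833, 'joints': array([-1.45470062e-01,  2.01939348e-01, -1.02540301e-01,  1.26780598e+00,
       -5.35853503e-04,  1.42460567e+00]), 'qd': array([-0.03009752, -0.01362817, -0.0082365 , -0.00059545,  0.00138977,
        0.00076367]), 'joint_efforts': array([ 9.52110998e-01, -4.12059402e+01,  2.99425256e+01, -5.90049103e-02,
        4.84261243e-02,  7.46827223e-03]), 'tool_pos': array([0.51688111, 0.00497606, 0.24974008]), 'eef_rot': array([-4.37563203e-04,  7.06851603e-01,  7.07361425e-01, -6.59416980e-04]), 'contact_force': array([-0.71461872,  0.39479723, -0.54790312]), 'wrist_torque': array([-0.01086372,  0.008855  , -0.00158829]), 'gripper_force': 0.0, 'finger_gap': 0.06010399112155572}
```

>>> {"method": "nudge_tcp", "body": {
  "deltas": [
    {"trans":[0, 0, 0.03], "aperture":0.06},
    {"trans":[0, 0, 0.06], "aperture":0.06},
    {"trans":[0, 0, 0.08], "aperture":0.06},
    {"trans":[0, 0, 0.097], "aperture":0.06},
    {"trans":[0, 0, 0.097], "aperture":0.06},
    {"trans":[0, 0, 0.097], "aperture":0.06}
  ],
  "grip_force": 25
}}

```text
t: 2.18
tool_pos: [0.5164, 0.0036, 0.153]
eef_rot: [-0.001, 0.708, 0.706, -0.001]
contact_force: [-0.1, -0.5, 0.5]
finger_gap: 0.0601
gripper_force: 0.0
```

```bash
python3 - <<'E'
from plant import ctrl
import cv2,numpy as np
a=[]
for n in("side","top"):
    f=ctrl.grab_frame(n); np.savez(f"pics/{n}1.npz",**f); im=f["image"][:,:,::-1]
    a.append(cv2.resize(im[215:320,165:315] if n=="top" else im[115:220,185:335],None,fx=2.6,fy=2.6,interpolation=cv2.INTER_CUBIC))
cv2.imwrite("pics/z2.png",np.hstack(a))
E
```

```text
(no output)
```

View pics/z2.png

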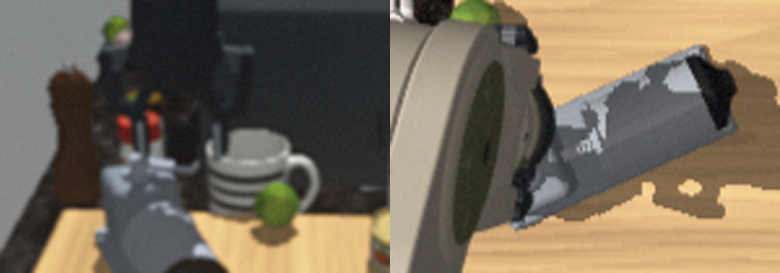

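The side view shows the open fingers at crop columns 140 and 222, with the black knob centred between them at about column 183. I'll close on it.

>>> {"method": "nudge_tcp", "body": {
  "deltas": [
    {"aperture":0.015},
    {"aperture":0.015},
    {"aperture":0.015},
    {"aperture":0.015},
    {"aperture":0.015},
    {"aperture":0.015}
  ],
  "grip_force": 25
}}

```text
t: 2.78
tool_pos: [0.5187, 0.0048, 0.1542]
eef_rot: [0.001, 0.707, 0.707, 0.001]
contact_force: [3.1, -0.4, 3.6]
finger_gap: 0.0232
gripper_force: 25.9
```

>>> {"method": "nudge_tcp", "body": {
  "deltas": [
    {"trans":[0.007, 0.002, 0], "aperture":0.015},
    {"trans":[0.0134, 0.0018, 0], "aperture":0.015},
    {"trans":[0.020, 0.0004, 0], "aperture":0.015},
    {"trans":[0.0264, -0.002, 0], "aperture":0.015},
    {"trans":[0.0323, -0.0052, 0], "aperture":0.015},
    {"trans":[0.0376, -0.0093, 0], "aperture":0.015},
    {"trans":[0.0376, -0.0093, 0], "aperture":0.015}
  ],
  "grip_force": 25
}}

```text
t: 3.37
tool_pos: [0.5069, 0.0435, 0.154]
eef_rot: [-0.0, 0.707, 0.707, -0.001]
contact_force: [-3.2, -0.5, 9.0]
finger_gap: 0.023
gripper_force: 26.4
```

>>> {"method": "nudge_tcp", "body": {
  "deltas": [
    {"trans":[0.006, -0.0067, -0.002], "aperture":0.015},
    {"trans":[0.0105, -0.0144, -0.003], "aperture":0.015},
    {"trans":[0.0135, -0.0229, -0.003], "aperture":0.015},
    {"trans":[0.0146, -0.0318, -0.003], "aperture":0.015},
    {"trans":[0.0140, -0.0408, -0.003], "aperture":0.015},
    {"trans":[0.0116, -0.0495, -0.003], "aperture":0.015},
    {"trans":[0.0076, -0.0575, -0.003], "aperture":0.015}
  ],
  "grip_force": 25
}}

```text
t: 3.95
tool_pos: [0.4491, 0.0494, 0.1548]
eef_rot: [0.0, 0.707, 0.707, -0.001]
contact_force: [5.8, -8.7, -18.4]
finger_gap: 0.0233
gripper_force: 25.4
```

```bash
python3 -c "
from plant import ctrl
print(ctrl.state()['qd'])"
```

```text
[-0.12836177 -0.18696969 -0.21576931 -0.05571603 -0.01039179 -0.12376237]
```

>>> {"method": "nudge_tcp", "body": {
  "deltas": [
    {"trans":[-0.0056, -0.007, 0.001], "aperture":0.015},
    {"trans":[-0.0124, -0.0128, 0.002], "aperture":0.015},
    {"trans":[-0.0183, -0.0162, 0.002], "aperture":0.015},
    {"trans":[-0.0224, -0.018, 0.002], "aperture":0.015}
  ],
  "grip_force": 25
}}

```text
t: 4.28
tool_pos: [0.4322, 0.0275, 0.1545]
eef_rot: [-0.0, 0.707, 0.707, 0.0]
contact_force: [1.9, 1.4, -5.5]
finger_gap: 0.0234
gripper_force: 26.5
```

```bash
python3 - <<'E'
from plant import ctrl
import cv2,numpy as np
f=ctrl.grab_frame("top"); np.savez("pics/top2.npz",**f); im=f["image"][:,:,::-1]
cv2.imwrite("pics/z3.png",cv2.resize(im[215:345,145:315],None,fx=4,fy=4,interpolation=cv2.INTER_CUBIC))
print(ctrl.state()["contact_force"])
E
```

```text
[ 0.6591223  -1.56096993 -5.27970484]
```

View pics/z3.png

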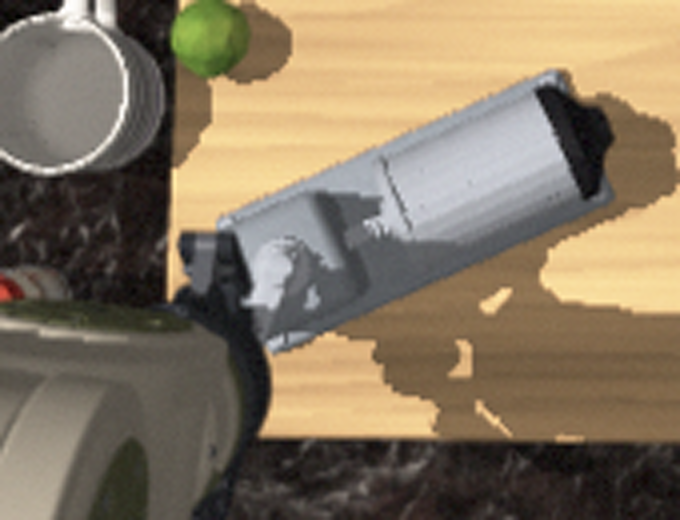

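The gap is visible in this view, between the gearbox face at about (340,240) and the barrel mouth at about (395,190). There's no disc in it yet. I'll continue in small steps.

```bash
cat > look.py <<'E'
import sys,cv2,numpy as np
from plant import ctrl
f=ctrl.grab_frame("top"); np.savez(f"pics/top{sys.argv[1]}.npz",**f); im=f["image"]
a=np.load("pics/top2.npz")["image"]
m=np.zeros(im.shape[:2],'uint8'); cv2.fillPoly(m,[np.array([[225,256],[241,251],[250,275],[236,281]])],1)
g=im.max(2); print("dark px in gap",int(((g<55)&(m>0)).sum()),"of",int(m.sum()),"before",int(((a.max(2)<55)&(m>0)).sum()))
E
```

>>> {"method": "nudge_tcp", "body": {
  "deltas": [
    {"trans":[-0.0065, -0.0018, 0], "aperture":0.015},
    {"trans":[-0.0132, -0.0027, 0], "aperture":0.015}
  ],
  "grip_force": 25
}}

```text
t: 4.5
tool_pos: [0.4295, 0.0146, 0.1544]
eef_rot: [-0.0, 0.707, 0.707, 0.0]
contact_force: [0.5, 1.1, -3.7]
finger_gap: 0.0231
gripper_force: 26.8
```

```bash
python3 look.py 3
```

```text
dark px in gap 1 of 461 before 0
```

>>> {"method": "nudge_tcp", "body": {
  "deltas": [
    {"trans":[-0.0067, 0.0002, 0], "aperture":0.015}
  ],
  "grip_force": 25
}}

```text
t: 4.63
tool_pos: [0.4296, 0.0079, 0.1544]
eef_rot: [-0.001, 0.707, 0.707, -0.0]
contact_force: [-0.5, 1.2, -3.5]
finger_gap: 0.0233
gripper_force: 26.8
```

```bash
python3 look.py 4
```

```text
dark px in gap 19 of 461 before 0
```

```bash
python3 - <<'E'
import cv2,numpy as np
a=[cv2.resize(np.load(f"pics/top{i}.npz")["image"][235:300,190:260,::-1],None,fx=5,fy=6,interpolation=cv2.INTER_CUBIC) for i in (2,4)]
cv2.imwrite("pics/z4.png",np.hstack(a))
E
```

```text
(no output)
```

View pics/z4.png

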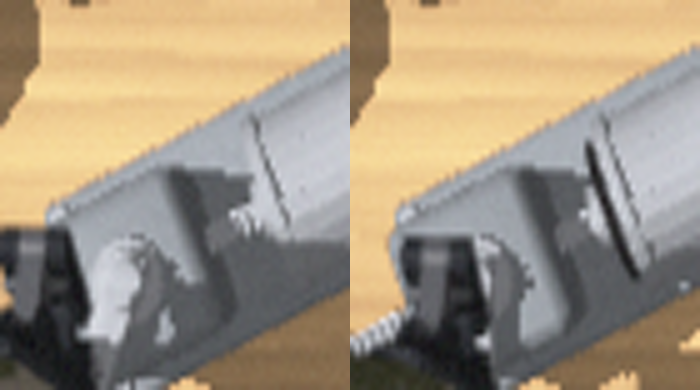

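In the second picture the black disc is a thin band at about crop (615,215), just proud of the barrel mouth and roughly half out.

>>> {"method": "nudge_tcp", "body": {
  "deltas": [
    {"trans":[-0.0066, 0.0012, 0], "aperture":0.015}
  ],
  "grip_force": 25
}}

```text
t: 4.77
tool_pos: [0.4308, 0.0012, 0.1543]
eef_rot: [-0.0, 0.707, 0.707, -0.0]
contact_force: [-1.4, 1.0, -1.5]
finger_gap: 0.0231
gripper_force: 27.0
```

```bash
python3 look.py 5
```

```text
dark px in gap 40 of 461 before 0
```

>>> {"method": "nudge_tcp", "body": {
  "deltas": [
    {"trans":[-0.0064, 0.0021, 0], "aperture":0.015}
  ],
  "grip_force": 25
}}

```text
t: 4.9
tool_pos: [0.433, -0.0053, 0.1543]
eef_rot: [-0.0, 0.707, 0.707, -0.0]
contact_force: [-2.0, -0.2, -0.5]
finger_gap: 0.0231
gripper_force: 27.0
```

```bash
python3 look.py 6
python3 - <<'E'
import cv2,numpy as np
a=[cv2.resize(np.load(f"pics/top{i}.npz")["image"][235:300,190:260,::-1],None,fx=5,fy=6,interpolation=cv2.INTER_CUBIC) for i in (5,6)]
cv2.imwrite("pics/z5.png",np.hstack(a))
E
```

```text
dark px in gap 68 of 461 before 0
```

View pics/z5.png

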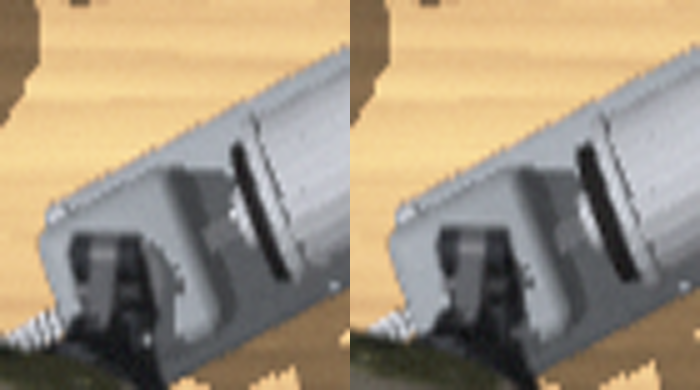

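The band is now about 20 px wide in the crop, roughly 7 mm, so the disc is almost fully out. I'll add about 0.43 rad.

>>> {"method": "nudge_tcp", "body": {
  "deltas": [
    {"trans":[-0.006, 0.0031, 0], "aperture":0.015},
    {"trans":[-0.0115, 0.007, 0], "aperture":0.015},
    {"trans":[-0.0157, 0.0111, 0], "aperture":0.015},
    {"trans":[-0.0157, 0.0111, 0], "aperture":0.015}
  ],
  "grip_force": 25
}}

```text
t: 5.28
tool_pos: [0.4457, -0.0224, 0.1543]
eef_rot: [0.001, 0.708, 0.707, -0.0]
contact_force: [-3.1, -4.0, -0.1]
finger_gap: 0.0231
gripper_force: 27.1
```

```bash
python3 look.py 7
python3 - <<'E'
import cv2,numpy as np
cv2.imwrite("pics/z6.png",cv2.resize(np.load("pics/top7.npz")["image"][235:300,190:260,::-1],None,fx=8,fy=8,interpolation=cv2.INTER_CUBIC))
E
```

```text
dark px in gap 110 of 461 before 0
```

View pics/z6.png

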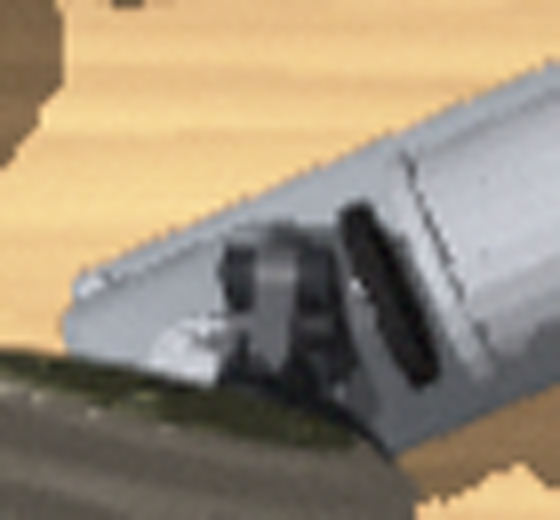

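The disc stands in the gap with a light band between it and the barrel. I'll measure that clearance with profiles along the press axis.

```bash
python3 - <<'E'
import cv2,numpy as np
from h import *
T=ld("top",7)
# axis points in world at disc-top height z~.095; press frame origin (.4744,.0125)
for ang in (-65,):
  u=np.array([np.cos(np.radians(ang)),np.sin(np.radians(ang))]); v=np.array([-u[1],u[0]])
  for i in (4,6,7):
    g=ld("top",i)["image"].max(2).astype('float32')
    for off in (-.012,0,.012):
      o=[]
      for x in np.arange(38,76,2):
        p=np.array([.4744,.0125])+u*x/1000+v*off; q=proj(T,[p[0],p[1],.095])
        o.append(int(cv2.getRectSubPix(g,(1,1),(float(q[0]),float(q[1])))[0,0]))
      print(i,off,o)
E
```

```text
4 -0.012 [94, 96, 95, 95, 94, 95, 102, 113, 101, 57, 55, 113, 169, 179, 168, 174, 177, 178, 177]
4 0 [111, 112, 112, 116, 137, 152, 206, 209, 166, 92, 56, 118, 209, 205, 158, 141, 178, 208, 210]
4 0.012 [92, 96, 97, 98, 96, 95, 99, 103, 94, 62, 43, 111, 189, 201, 161, 136, 200, 202, 202]
6 -0.012 [95, 94, 95, 95, 102, 110, 94, 49, 38, 35, 50, 111, 169, 178, 167, 173, 176, 177, 178]
6 0 [109, 109, 109, 121, 161, 205, 165, 67, 40, 40, 50, 112, 207, 206, 158, 143, 177, 207, 206]
6 0.012 [89, 96, 96, 95, 95, 94, 83, 55, 39, 38, 39, 106, 190, 201, 159, 136, 200, 201, 201]
7 -0.012 [94, 96, 90, 63, 39, 34, 31, 23, 23, 55, 92, 136, 174, 180, 166, 171, 174, 176, 178]
7 0 [69, 101, 100, 74, 42, 41, 34, 25, 28, 53, 97, 143, 208, 204, 159, 143, 177, 206, 203]
7 0.012 [48, 54, 81, 69, 45, 37, 37, 26, 28, 71, 126, 162, 200, 202, 159, 136, 200, 200, 200]
```

The disc's back is at about x=44 mm and its front at about 52–53 mm. The mouth is at 60–62 mm and the end stop at 40 mm, so the piston is well placed. I'll release and retreat upwards.

>>> {"method": "nudge_tcp", "body": {
  "deltas": [
    {"aperture":0.055},
    {"aperture":0.055},
    {"aperture":0.055},
    {"aperture":0.055},
    {"trans":[0, 0, -0.02], "aperture":0.055},
    {"trans":[0, 0, -0.05], "aperture":0.055},
    {"trans":[0, 0, -0.1], "aperture":0.055},
    {"trans":[-0.05, -0.05, -0.12], "aperture":0.055},
    {"trans":[-0.09, -0.05, -0.12], "aperture":0.055},
    {"trans":[-0.12, -0.05, -0.12], "aperture":0.055},
    {"trans":[-0.15, -0.05, -0.12], "aperture":0.055},
    {"trans":[-0.18, -0.05, -0.12], "aperture":0.055},
    {"trans":[-0.18, -0.05, -0.12], "aperture":0.055},
    {"trans":[-0.18, -0.05, -0.12], "aperture":0.055}
  ],
  "grip_force": 25
}}

```text
t: 6.5
tool_pos: [0.3945, -0.2022, 0.2742]
eef_rot: [0.0, 0.708, 0.706, 0.0]
contact_force: [-0.6, -0.1, 0.0]
finger_gap: 0.0551
gripper_force: 0.0
```

```bash
python3 look.py 8
python3 - <<'E'
import cv2,numpy as np
cv2.imwrite("pics/z7.png",cv2.resize(np.load("pics/top8.npz")["image"][215:345,145:315,::-1],None,fx=4,fy=4,interpolation=cv2.INTER_CUBIC))
E
```

```text
dark px in gap 100 of 461 before 0
```

View pics/z7.png

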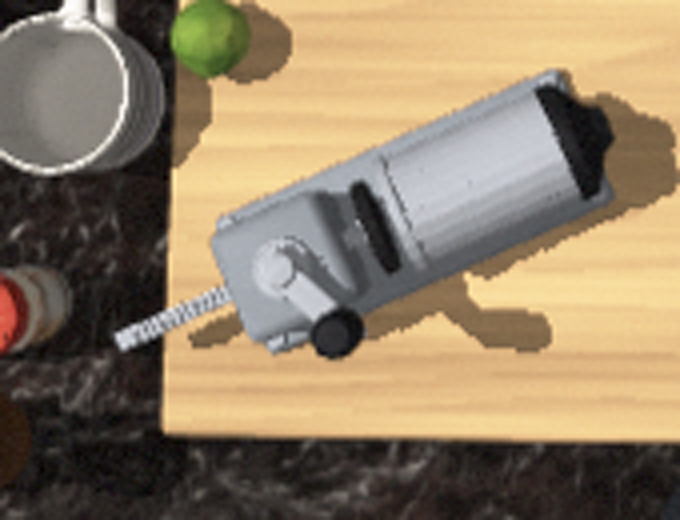

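The disc at (375,228) stands free, clear of both the gearbox and the barrel mouth. The knob at (337,333) is released and the arm is away, so I'm handing in.

```bash
python3 -c "
from plant import ctrl
print(ctrl.sign_off())"
```

```text
the job is handed in; nothing more can be done
None
```

I turned the crank about 4.2 rad anticlockwise by its knob, let go and handed the job in at 6.5 s; the piston stands free in the gap by the final top view, clear of barrel and gearbox, though I stopped by those images because the drop in resistance never showed clearly in the force readings.

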